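# Flip the stock tags of the vial bins

### The arm

A 6-joint arm with a two-finger parallel gripper is mounted at the origin on the work surface. World frame = base frame: x ahead of the robot, y to its left, z up, the work surface at z = 0. Lengths are in mm, angles in rad, forces in N, time in s.
With the tool pointing down it reaches from about 350 to 975 mm from the base axis. Payload 7.1 kg.
Tool frame: the origin (TCP) lies between the finger pads; the fingertips stand 8 mm ahead of it and the grasp point (between the pads) lies 11 mm behind it (ctrl.tips_ahead is the distance from the TCP to the fingertips, in mm); y points along the fingers, z is the direction in which the jaws open and shut, and the axes are right-handed (so a half turn about y gives the same grasp; the last joint's range is limited). The gripper opens to 88 mm and grips with 3 to 60 N. Pads are 20 mm wide; open, the fingers measure 115 mm over their backs; the gripper's body (75 mm by 178 mm) begins 61 mm behind the grasp point.
Start: joints at [1.128, 0.423, 1.63, -0, 1.089, -0.019], TCP at [256.985, 569.705, 230.675] pointing down, gripper open.
Joint ranges: [-3, 3], [-0.9, 2.11], [0.09, 2.58], [-1.31, 4.45], [0.11, 2.69], [-2.54, 2.54]. Speed limits (rad/s): [2.39, 2.39, 3.01, 3.14, 3.14, 3.14].

### API

Orientations are given as a rotation vector (axis times angle).
In Python, from workcell import ctrl gives the robot as it stands.
- The arm moves only by the shell command python3 -m creep 'ROWS'. ROWS is JSON, a list of rows, each an object of numbers: "tx", "ty", "tz": the shift along the world's x, y, z in mm; "rx", "ry", "rz": the turn, a rotation vector about the world's x, y, z in rad; "fingers": the closure in counts, from 0 (fully open) to 255 (shut). A call has 1 to 10 rows; each row is the pose to reach, as a shift and turn from the pose commanded when the call began; what a row does not reach only later rows make up. A row lasts 1/8 s, in which the tool goes at most 62.5 mm and 10.7 degrees, less where a joint would pass 70% of its speed; a pose out of reach is approached as far as the arm can. A call with a gripper value outside its range is refused whole. The fingers move at their own pace and stop on an object; the grip force is fixed at half the most. Time passes only in rows, so rows that repeat a pose let the fingers close. It gives the time, the measured TCP pose, the force and the opening at its end, in the units of the state.
- ctrl.get_obs(): the state, without advancing time (a new reading comes with each control period).
- ctrl.get_image(name): name is "side" or "top" or "wrist"; returns a dict with "pixels" (420x560x3 uint8, blue, green, red), "intrinsics" (3x3 intrinsics, pixels), "k1" (the pictures are not rectified: a ray, as slopes to the right and down, at radius r is drawn at 1 + k1 r^2 times it, then the intrinsics apply), "rvec" (rotation vector, rad) and "tvec" (3), from world to camera coordinates, as OpenCV has them. Camera axes: x right, y down, z forward; pixel columns grow to the right and rows downward; lengths in mm; the calibration is good to about 2 mm. A picture is of the moment at which its call begins. There is no depth.
- ctrl.close_job(): hands the job in, once; it reports no verdict.
The state is a dict: "t": time; "qpos": joint angles; "qvel": joint speeds; "joint_torque": joint torques, N m; "ee_pos": TCP position; "orientation": TCP orientation; "ft_force": force on the tool from outside, world axes, zero at the start; "moment": the same for the moment, N m; "width": finger opening in mm.
Only numpy, scipy, OpenCV 4.12 (cv2) and the standard library are available. Lean on these libraries where they do the work, as an engineer would, in place of code of your own. Each camera call takes 0.05 s, during which the arm holds its last target.

### The job

Each of the four vial bins has a hinged tag standing in front of it: leaning towards its bin it shows the disc (full), leaning away from its bin it shows the bar (refill). With the fingertips, push over the tags that are wrong, so that only the bins with a full rack of vials show the disc and the others show the bar, each tag lying fully over; do not flip a tag that is already right. Pick nothing up, and do not knock the racks, bottles or other things out of place.

Things in the scene. Friction and masses are not known exactly. Their poses are not given: they have to be found in the camera images.
- bin_1: One of four identical grey bins side by side, about 120 mm apart, on the black mat: open tray 100 x 104 mm, walls 34 mm high, holding one vial rack, with a tag on a foot before it (-x side). Origin: under the tray's middle, on the mat (3 mm above the bench). Its x axis points level away from its tag, y left, z up. Fixed; which bin stands at which place changes.
- tag_1_hinge (a point): Middle of the hinge line (along the bin's y) of bin_1's tag, 145 mm from the tray's middle, 95 mm before its front wall, 29 mm above the bench; axes as the bin's. Tag: dark steel leaf 56 mm wide, 60 mm from hinge to free edge, 3 mm thick, 60 g, hinged at its lower edge between ears 76 mm over all, 35 mm above the bench. Below it a block 12 mm deep and a foot 6 mm high.
- tag_1 (a joint): Lean of bin_1's tag (rad). 0 upright; +0.60 on its stop towards its bin: white DISC uppermost (full); -0.60 on the stop away from the bin: white BAR uppermost (refill). Light hinge (under 0.5 N); 0.15 rad past upright it falls to the other stop by itself in about 1 s. At a stop the free edge is 34 mm level from the hinge, 78 mm above the bench, free underneath. Nothing latches.
- bin_2: One of four identical grey bins side by side, about 120 mm apart, on the black mat: open tray 100 x 104 mm, walls 34 mm high, holding one vial rack, with a tag on a foot before it (-x side). Origin: under the tray's middle, on the mat (3 mm above the bench). Its x axis points level away from its tag, y left, z up. Fixed; which bin stands at which place changes.
- tag_2_hinge (a point): Middle of the hinge line (along the bin's y) of bin_2's tag, 145 mm from the tray's middle, 95 mm before its front wall, 29 mm above the bench; axes as the bin's. Tag: dark steel leaf 56 mm wide, 60 mm from hinge to free edge, 3 mm thick, 60 g, hinged at its lower edge between ears 76 mm over all, 35 mm above the bench. Below it a block 12 mm deep and a foot 6 mm high.
- tag_2 (a joint): Lean of bin_2's tag (rad). 0 upright; +0.60 on its stop towards its bin: white DISC uppermost (full); -0.60 on the stop away from the bin: white BAR uppermost (refill). Light hinge (under 0.5 N); 0.15 rad past upright it falls to the other stop by itself in about 1 s. At a stop the free edge is 34 mm level from the hinge, 78 mm above the bench, free underneath. Nothing latches.
- bin_3: One of four identical grey bins side by side, about 120 mm apart, on the black mat: open tray 100 x 104 mm, walls 34 mm high, holding one vial rack, with a tag on a foot before it (-x side). Origin: under the tray's middle, on the mat (3 mm above the bench). Its x axis points level away from its tag, y left, z up. Fixed; which bin stands at which place changes.
- tag_3_hinge (a point): Middle of the hinge line (along the bin's y) of bin_3's tag, 145 mm from the tray's middle, 95 mm before its front wall, 29 mm above the bench; axes as the bin's. Tag: dark steel leaf 56 mm wide, 60 mm from hinge to free edge, 3 mm thick, 60 g, hinged at its lower edge between ears 76 mm over all, 35 mm above the bench. Below it a block 12 mm deep and a foot 6 mm high.
- tag_3 (a joint): Lean of bin_3's tag (rad). 0 upright; +0.60 on its stop towards its bin: white DISC uppermost (full); -0.60 on the stop away from the bin: white BAR uppermost (refill). Light hinge (under 0.5 N); 0.15 rad past upright it falls to the other stop by itself in about 1 s. At a stop the free edge is 34 mm level from the hinge, 78 mm above the bench, free underneath. Nothing latches.
- bin_4: One of four identical grey bins side by side, about 120 mm apart, on the black mat: open tray 100 x 104 mm, walls 34 mm high, holding one vial rack, with a tag on a foot before it (-x side). Origin: under the tray's middle, on the mat (3 mm above the bench). Its x axis points level away from its tag, y left, z up. Fixed; which bin stands at which place changes.
- tag_4_hinge (a point): Middle of the hinge line (along the bin's y) of bin_4's tag, 145 mm from the tray's middle, 95 mm before its front wall, 29 mm above the bench; axes as the bin's. Tag: dark steel leaf 56 mm wide, 60 mm from hinge to free edge, 3 mm thick, 60 g, hinged at its lower edge between ears 76 mm over all, 35 mm above the bench. Below it a block 12 mm deep and a foot 6 mm high.
- tag_4 (a joint): Lean of bin_4's tag (rad). 0 upright; +0.60 on its stop towards its bin: white DISC uppermost (full); -0.60 on the stop away from the bin: white BAR uppermost (refill). Light hinge (under 0.5 N); 0.15 rad past upright it falls to the other stop by itself in about 1 s. At a stop the free edge is 34 mm level from the hinge, 78 mm above the bench, free underneath. Nothing latches.
- rack_full_a: Loose white rack 84 x 88 x 20 mm with six brown vials, black caps 24 mm wide, tops 64 mm above the rack's underside, standing in one of the bins (a full bin). Origin: centre of its underside. Which bin it stands in changes. Not to be touched.
- rack_full_b: Loose white rack 84 x 88 x 20 mm with six brown vials, black caps 24 mm wide, tops 64 mm above the rack's underside, standing in one of the bins (a full bin). Origin: centre of its underside. Which bin it stands in changes. Not to be touched.
- rack_low_a: Loose white rack 84 x 88 x 20 mm with a single brown vial (the other five holes empty), black caps 24 mm wide, tops 64 mm above the rack's underside, standing in one of the bins (not a full bin). Origin: centre of its underside. Which bin it stands in changes. Not to be touched.
- rack_low_b: Loose white rack 84 x 88 x 20 mm with a single brown vial (the other five holes empty), black caps 24 mm wide, tops 64 mm above the rack's underside, standing in one of the bins (not a full bin). Origin: centre of its underside. Which bin it stands in changes. Not to be touched.
- stain_bottle: Bystander: small brown bottle, 30 mm wide, 66 mm high, standing upright on the mat between two tags; loose; origin at its underside centre.
- culture_jar: Bystander: small glass jar with white lid, 32 mm wide, 55 mm high, standing upright on the mat between two tags; loose; origin at its underside centre.
- slide_box: Bystander: flat cardboard box 85 x 55 x 30 mm; loose; origin at its underside centre.
- beaker: Bystander: glass beaker 64 mm wide, 75 mm high; loose; origin at its underside centre.
- petri_dish: Bystander: flat clear dish 90 mm wide, 16 mm high; loose; origin at its underside centre.
- fine_brush: Bystander: brush 160 mm long lying on the bench; loose; origin at its underside, middle of its length.
- loupe: Bystander: black magnifier 44 mm wide, 30 mm high; loose; origin at its underside centre.

How it is judged:
By the outcome, as a careful person would: the job done as asked, in the order asked, and still so for the second after the job is handed in, with the robot touching nothing.
It also fails if it takes over 42 s, if anything falls off the work surface, if the arm or the gripper's body presses on something with over 40 N, if the wrist force passes 120 N, or if a joint passes its speed limit or range.

## Working session

There is one attempt and no reset: what is moved stays moved. The work goes in short steps, Python scripts to look and compute and a shell command to move; the robot and the scene stay as the last step left them, time stands still between calls to the robot, and variables do not carry over. Pictures are saved under pics/ and viewed, and the job is handed in when it is done.

```bash
mkdir -p pics; ls; cat > h.py <<'E'
import numpy as np, cv2
from workcell import ctrl
def snap(n,f):
    im=ctrl.get_image(n); cv2.imwrite(f'pics/{f}.png',im['pixels']); np.savez(f'pics/{f}.npz',**im); return im
def ray(im,u,v):
    K=np.array(im['intrinsics']);k1=float(im['k1'])
    d=np.array([(u-K[0,2])/K[0,0],(v-K[1,2])/K[1,1]]);s=d.copy()
    for _ in range(30): s=d/(1+k1*(s@s))
    R=cv2.Rodrigues(np.array(im['rvec'],float))[0];t=np.array(im['tvec'],float).ravel()
    return -R.T@t, R.T@np.array([s[0],s[1],1])
def onz(im,u,v,z):
    c,d=ray(im,u,v); return c+d*(z-c[2])/d[2]
def proj(im,p):
    K=np.array(im['intrinsics']);R=cv2.Rodrigues(np.array(im['rvec'],float))[0]
    q=R@np.array(p,float)+np.array(im['tvec'],float).ravel(); s=q[:2]/q[2]; s=s*(1+float(im['k1'])*(s@s))
    return K[0,0]*s[0]+K[0,2],K[1,1]*s[1]+K[1,2]
E
python3 - <<'E'
from h import *
for n in('top','side','wrist'): snap(n,n+'0')
o=ctrl.get_obs();print({k:np.round(v,3) for k,v in o.items()})
E
```

```text
pics
{'t': np.float64(0.15), 'qpos': array([ 1.128,  0.424,  1.63 ,  0.   ,  1.089, -0.019]), 'qvel': array([-0.001, -0.002, -0.002, -0.002, -0.002, -0.001]), 'joint_torque': array([-0.0000e+00, -5.4498e+01, -2.7392e+01,  6.4000e-02,  2.0000e-02,
       -0.0000e+00]), 'ee_pos': array([256.835, 569.368, 230.123]), 'orientation': array([-1.546,  0.333, -0.332]), 'ft_force': array([-0.97 ,  0.138,  0.523]), 'moment': array([-0.031, -0.019,  0.057]), 'width': np.float64(87.525)}
```

View pics/top0.png

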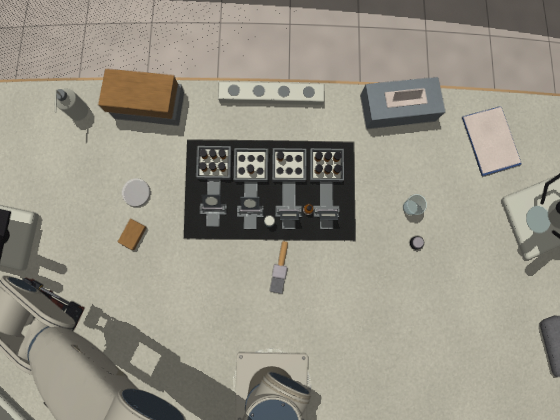

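View pics/side0.png

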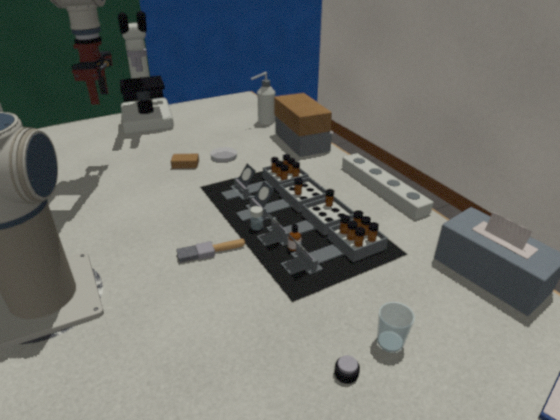

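View pics/wrist0.png

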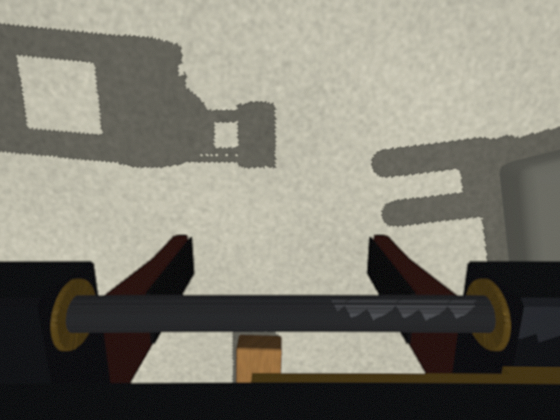

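The top view shows four bins at columns 213, 250, 289 and 327. The outer two look full and the inner two low. I'll zoom in on the tags.

```bash
python3 - <<'E'
from h import *
a=cv2.imread('pics/top0.png')[135:245,180:360]; cv2.imwrite('pics/topz.png',cv2.resize(a,None,fx=4.4,fy=4.4,interpolation=cv2.INTER_CUBIC))
a=cv2.imread('pics/side0.png')[145:290,195:405]; cv2.imwrite('pics/sidez.png',cv2.resize(a,None,fx=3.8,fy=3.8,interpolation=cv2.INTER_CUBIC))
E
```

```text
(no output)
```

View pics/topz.png

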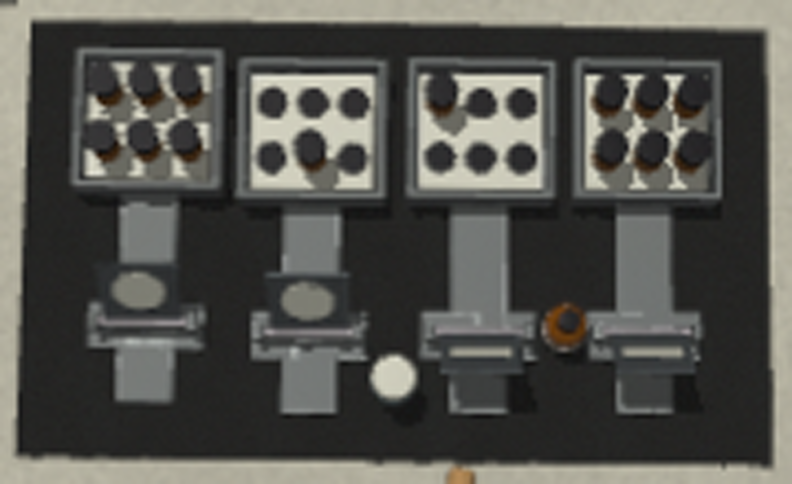

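View pics/sidez.png

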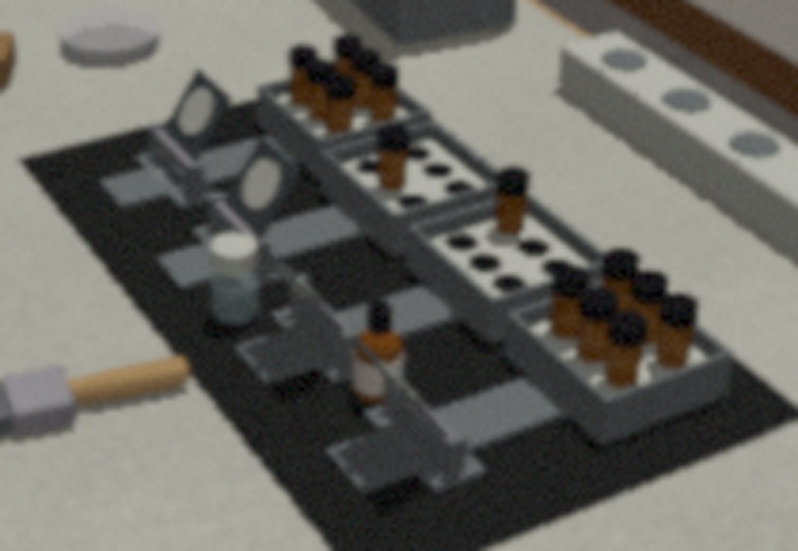

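The zoomed views show two wrong tags. The second from the left (low rack, disc) must go over towards −x, and the fourth (full rack, bar) towards +x. The jar stands to the right of tag 2, and the bottle to the left of tag 4. Next I'll measure them.

```bash
python3 - <<'E'
from h import *
im=dict(np.load('pics/top0.npz')); sd=dict(np.load('pics/side0.npz'))
px=im['pixels']
Z=lambda u,v:(180+(u+.5)/4.4-.5,135+(v+.5)/4.4-.5)
S=lambda u,v:(195+(u+.5)/3.8-.5,145+(v+.5)/3.8-.5)
# trays: grey/white contour, at wall top z=37
for n,c in {'P1':[(75,50),(222,48),(222,188),(73,190)],'P2':[(239,59),(386,59),(388,203),(237,203)],'P3':[(408,58),(556,58),(556,202),(406,202)],'P4':[(574,59),(720,59),(721,203),(574,203)]}.items():
    P=np.array([onz(im,*Z(*p),37)[:2] for p in c]); 
    print(n,'tray',P.mean(0).round(1),'sizes',(np.linalg.norm(P[0]-P[1])).round(),(np.linalg.norm(P[1]-P[2])).round(),'yaw',np.round(np.arctan2(*(P[1]-P[2])[::-1]),3), np.round(np.arctan2((P[0]-P[1])[0],-(P[0]-P[1])[1]),3))
g=cv2.cvtColor(px,cv2.COLOR_BGR2GRAY)
for n,l,r,z in [('ears1',(87,325),(206,325),35),('ears2',(250,334),(368,334),35),('ears3',(420,334),(538,334),35),('ears4',(587,336),(702,336),35),('edge1',(96,264),(178,264),78),('edge2',(265,275),(350,273),78),('edge3',(441,372),(523,372),78),('edge4',(612,372),(696,372),78),('disc2',(280,300),(335,300),54),('bar4',(622,352),(684,352),54)]:
    a,b=onz(im,*Z(*l),z),onz(im,*Z(*r),z); print(n,((a+b)/2).round(1),'w',np.linalg.norm(a-b).round(1),a.round(0)[:2],b.round(0)[:2])
print('jar',onz(im,*Z(393,377),55).round(1),'bottle',onz(im,*Z(566,322),45).round(1))
def tri(a,b):
    c1,d1=ray(im,*Z(*a));c2,d2=ray(sd,*S(*b)); A=np.stack([d1,-d2],1);k=np.linalg.lstsq(A,c2-c1,rcond=None)[0]
    p,q=c1+k[0]*d1,c2+k[1]*d2; return ((p+q)/2).round(1),np.linalg.norm(p-q).round(1)
print('disc2',tri((307,300),(262,182)),'disc1',tri((138,290),(200,110)),'jartop',tri((393,377),(233,243)))
print('edge4 R',tri((696,372),(438,445)) if 0 else '')
for p in [(700,-120,0)]: print(proj(im,p))
E
```

```text
P1 tray [694.3 193. ] sizes 105.0 102.0 yaw 0.034 -3.109
P2 tray [688.1  75.9] sizes 105.0 104.0 yaw 0.036 -3.119
P3 tray [691.6 -44. ] sizes 106.0 105.0 yaw 0.01 -3.116
P4 tray [ 693.8 -162.2] sizes 105.0 105.0 yaw 0.005 -3.114
ears1 [546.9 188.7  35. ] w 83.7 [546. 231.] [548. 147.]
ears2 [543.1  74.5  35. ] w 82.6 [542. 116.] [544.  33.]
ears3 [545.7 -44.6  35. ] w 82.8 [545.  -3.] [547. -86.]
ears4 [ 546.8 -161.1   35. ] w 81.3 [ 546. -120.] [ 548. -202.]
edge1 [583.4 192.   78. ] w 56.3 [583. 220.] [584. 164.]
edge2 [579.   75.1  78. ] w 58.1 [578. 104.] [580.  46.]
edge3 [514.3 -45.3  78. ] w 55.8 [514. -17.] [515. -73.]
edge4 [ 516.8 -162.7   78. ] w 57.6 [ 516. -134.] [ 517. -191.]
disc2 [564.4  75.5  54. ] w 38.1 [564.  95.] [565.  56.]
bar4 [ 533.3 -164.8   54. ] w 43.2 [ 533. -143.] [ 534. -186.]
jar [512.   15.1  55. ] bottle [ 554.2 -104.8   45. ]
disc2 (array([563.6,  75.6,  59.5]), np.float64(0.0)) disc1 (array([569.3, 192.3,  59.2]), np.float64(2.5)) jartop (array([511.6,  15.1,  59.6]), np.float64(0.1))
edge4 R 
(np.float64(312.29557938761786), np.float64(164.53305327677984))
```

```bash
python3 - <<'E'
from h import *
print(cv2.Rodrigues(ctrl.get_obs()['orientation'])[0].round(3))
E
python3 -m creep '[{"tx":30,"ty":-50,"fingers":255},{"tx":70,"ty":-100,"fingers":255},{"tx":110,"ty":-150,"fingers":255},{"tx":145,"ty":-200,"fingers":255},{"tx":180,"ty":-250,"fingers":255},{"tx":215,"ty":-300,"fingers":255},{"tx":250,"ty":-350,"fingers":255},{"tx":290,"ty":-400,"fingers":255},{"tx":325,"ty":-450,"fingers":255},{"tx":355,"ty":-495,"fingers":255}]'
```

```text
[[ 0.912 -0.     0.411]
 [-0.411 -0.001  0.912]
 [-0.    -1.    -0.001]]schema error: expected keys tx, ty, tz, rx, ry, rz, fingers
```

```bash
python3 -m creep '[{"tx":30,"ty":-50,"tz":0,"rx":0,"ry":0,"rz":0.05,"fingers":255},{"tx":70,"ty":-100,"tz":0,"rx":0,"ry":0,"rz":0.1,"fingers":255},{"tx":110,"ty":-150,"tz":0,"rx":0,"ry":0,"rz":0.15,"fingers":255},{"tx":145,"ty":-200,"tz":0,"rx":0,"ry":0,"rz":0.2,"fingers":255},{"tx":180,"ty":-250,"tz":0,"rx":0,"ry":0,"rz":0.25,"fingers":255},{"tx":215,"ty":-300,"tz":0,"rx":0,"ry":0,"rz":0.3,"fingers":255},{"tx":250,"ty":-350,"tz":0,"rx":0,"ry":0,"rz":0.34,"fingers":255},{"tx":290,"ty":-400,"tz":0,"rx":0,"ry":0,"rz":0.38,"fingers":255},{"tx":325,"ty":-450,"tz":0,"rx":0,"ry":0,"rz":0.42,"fingers":255},{"tx":355,"ty":-495,"tz":0,"rx":0,"ry":0,"rz":0.44,"fingers":255}]'
python3 - <<'E'
from h import *
print(cv2.Rodrigues(ctrl.get_obs()['orientation'])[0].round(3)); snap('top','top1');snap('side','side1');snap('wrist','wrist1')
E
```

```text
t: 1.4
ee_pos: [613.0, 72.6, 230.5]
orientation: [-1.571, -0.013, 0.013]
ft_force: [-0.9, 0.5, 1.1]
width: 0.5
[[ 1.    -0.    -0.016]
 [ 0.016  0.     1.   ]
 [-0.    -1.     0.   ]]
```

View pics/wrist1.png

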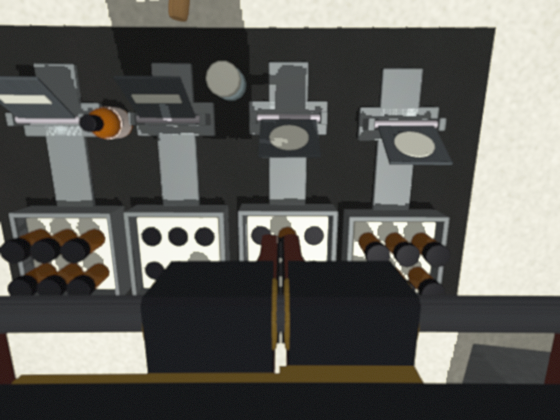

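View pics/side1.png

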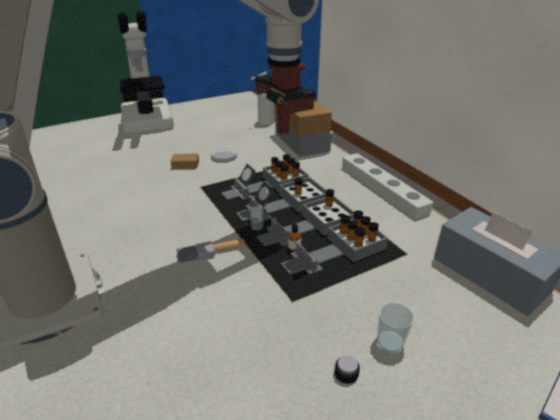

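The wrist view shows the fingers (280, 245) squarely behind tag 2 (290, 137) with free space between. Next I'll descend there and check.

```bash
python3 -m creep '[{"tx":-1,"ty":2,"tz":-50,"rx":0,"ry":0,"rz":0,"fingers":255},{"tx":-1,"ty":2,"tz":-100,"rx":0,"ry":0,"rz":0,"fingers":255},{"tx":-1,"ty":2,"tz":-140,"rx":0,"ry":0,"rz":0,"fingers":255},{"tx":-1,"ty":2,"tz":-162,"rx":0,"ry":0,"rz":0,"fingers":255},{"tx":-1,"ty":2,"tz":-162,"rx":0,"ry":0,"rz":0,"fingers":255}]'
python3 - <<'E'
from h import *
im=snap('side','side2');cv2.imwrite('pics/side2z.png',cv2.resize(im['pixels'][100:300,180:420],None,fx=3,fy=3));snap('wrist','wrist2')
E
```

```text
t: 2.17
ee_pos: [608.7, 77.8, 66.9]
orientation: [-1.571, -0.01, 0.017]
ft_force: [0.4, 0.3, -0.1]
width: 0.2
```

View pics/side2z.png

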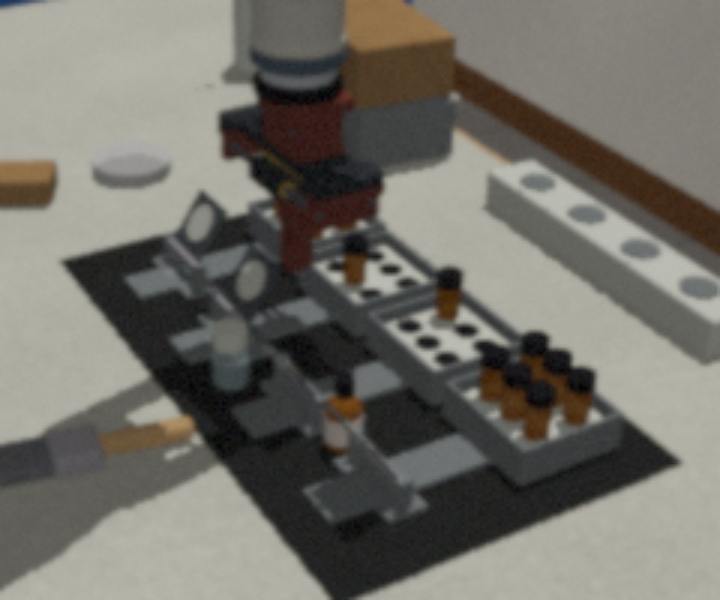

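View pics/wrist2.png

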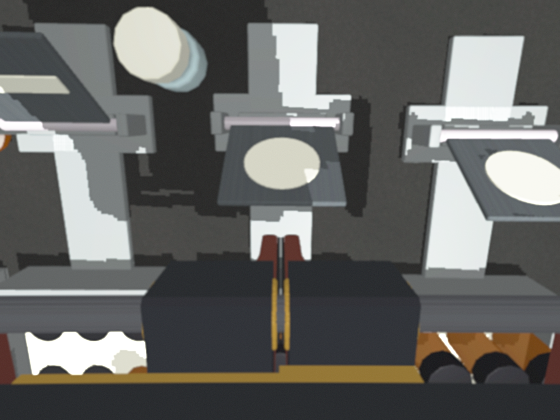

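The fingers are behind tag 2 (tips at about 280, 240 and leaf edge at row 205), clear of everything. Now I push towards −x.

```bash
python3 -m creep '[{"tx":-14,"ty":0,"tz":0,"rx":0,"ry":0,"rz":0,"fingers":255},{"tx":-27,"ty":0,"tz":0,"rx":0,"ry":0,"rz":0,"fingers":255},{"tx":-38,"ty":0,"tz":0,"rx":0,"ry":0,"rz":0,"fingers":255},{"tx":-48,"ty":0,"tz":0,"rx":0,"ry":0,"rz":0,"fingers":255},{"tx":-58,"ty":0,"tz":0,"rx":0,"ry":0,"rz":0,"fingers":255},{"tx":-66,"ty":0,"tz":0,"rx":0,"ry":0,"rz":0,"fingers":255},{"tx":-68,"ty":0,"tz":0,"rx":0,"ry":0,"rz":0,"fingers":255},{"tx":-68,"ty":0,"tz":0,"rx":0,"ry":0,"rz":0,"fingers":255}]'
python3 - <<'E'
from h import *
im=snap('side','side3');cv2.imwrite('pics/side3z.png',cv2.resize(im['pixels'][100:300,180:420],None,fx=3,fy=3));snap('wrist','wrist3')
E
```

```text
t: 3.28
ee_pos: [543.1, 76.7, 68.7]
orientation: [-1.571, -0.013, 0.013]
ft_force: [-0.1, 0.8, 0.3]
width: 0.4
```

View pics/side3z.png

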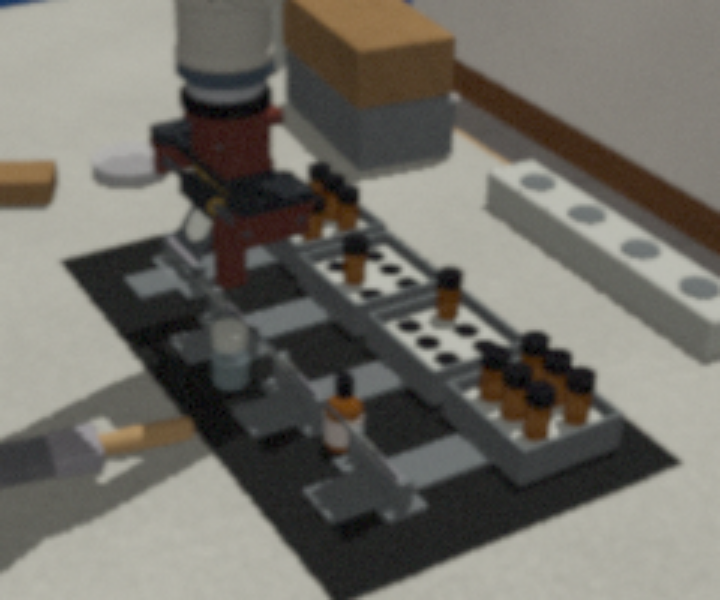

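View pics/wrist3.png

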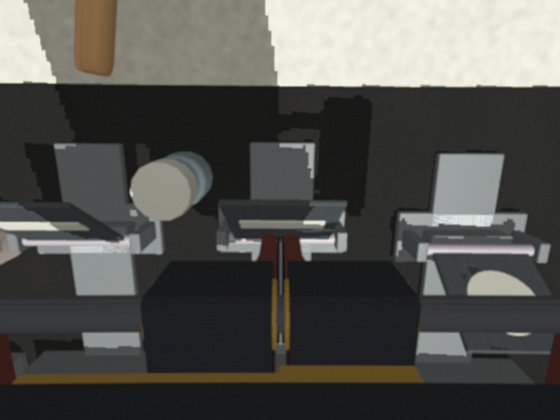

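Tag 2 (wrist view, 285, 220) now shows the bar and leans away from its bin. I'll back off, rise and cross to the front of tag 4.

```bash
python3 -m creep '[{"tx":15,"ty":0,"tz":0,"rx":0,"ry":0,"rz":0,"fingers":255},{"tx":15,"ty":0,"tz":50,"rx":0,"ry":0,"rz":0,"fingers":255},{"tx":15,"ty":0,"tz":100,"rx":0,"ry":0,"rz":0,"fingers":255},{"tx":0,"ty":-48,"tz":110,"rx":0,"ry":0,"rz":0,"fingers":255},{"tx":-15,"ty":-96,"tz":110,"rx":0,"ry":0,"rz":0,"fingers":255},{"tx":-30,"ty":-144,"tz":110,"rx":0,"ry":0,"rz":0,"fingers":255},{"tx":-48,"ty":-192,"tz":110,"rx":0,"ry":0,"rz":0,"fingers":255},{"tx":-63,"ty":-239,"tz":110,"rx":0,"ry":0,"rz":0,"fingers":255},{"tx":-63,"ty":-239,"tz":110,"rx":0,"ry":0,"rz":0,"fingers":255}]'
python3 - <<'E'
from h import *
im=snap('side','side4');cv2.imwrite('pics/side4z.png',cv2.resize(im['pixels'][100:300,180:420],None,fx=3,fy=3));snap('wrist','wrist4')
E
```

```text
t: 4.5
ee_pos: [480.2, -165.3, 179.1]
orientation: [-1.571, -0.01, 0.009]
ft_force: [0.8, 0.0, -0.8]
width: 0.4
```

View pics/side4z.png

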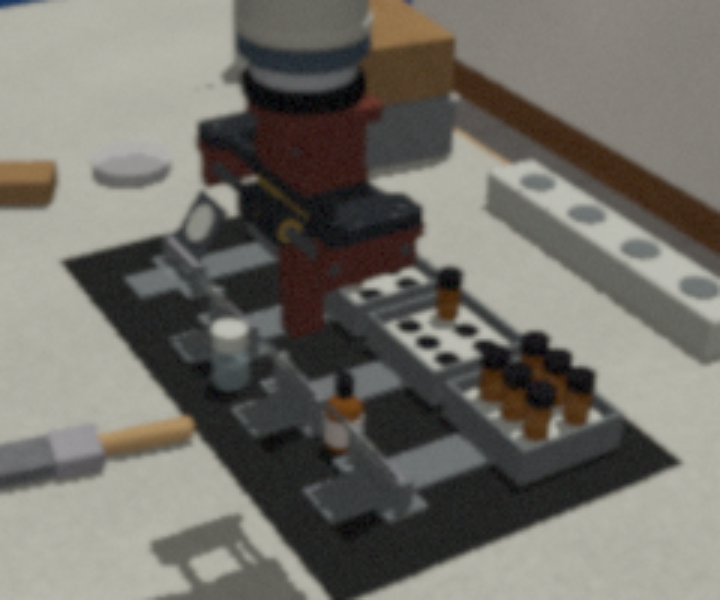

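View pics/wrist4.png

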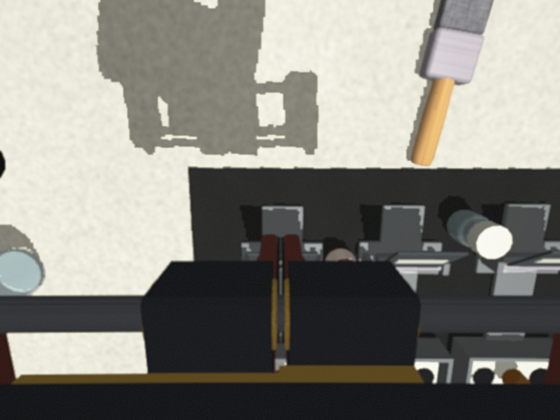

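The fingers line up in y with tag 4's foot (282, 215), about 25 mm before its leaf edge. Now I descend, then push towards +x.

```bash
python3 -m creep '[{"tx":0,"ty":2,"tz":-40,"rx":0,"ry":0,"rz":0,"fingers":255},{"tx":0,"ty":2,"tz":-80,"rx":0,"ry":0,"rz":0,"fingers":255},{"tx":0,"ty":2,"tz":-110,"rx":0,"ry":0,"rz":0,"fingers":255},{"tx":0,"ty":2,"tz":-110,"rx":0,"ry":0,"rz":0,"fingers":255}]'
python3 - <<'E'
from h import *
im=snap('top','top5');cv2.imwrite('pics/top5z.png',cv2.resize(im['pixels'][135:265,180:360],None,fx=4.4,fy=4.4))
E
```

```text
t: 5.1
ee_pos: [479.3, -158.6, 66.9]
orientation: [-1.569, -0.011, 0.017]
ft_force: [-0.3, 0.3, 0.5]
width: 0.2
```

View pics/top5z.png

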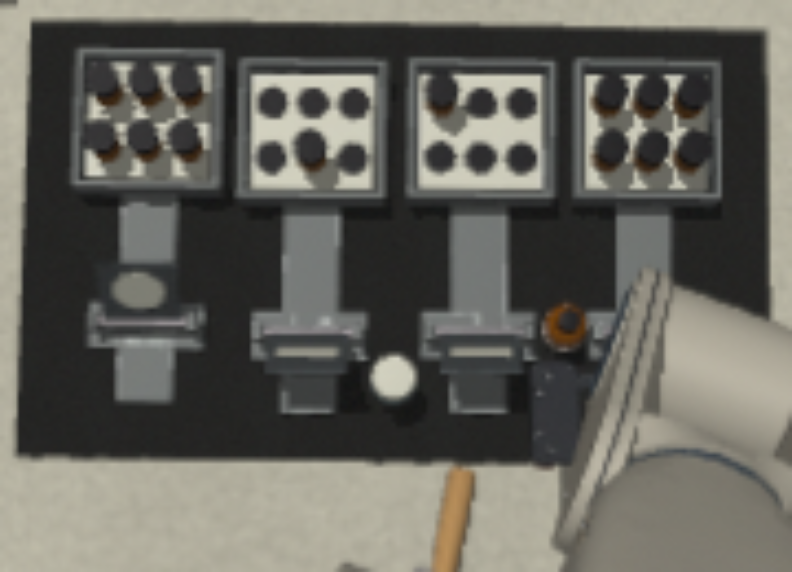

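Tag 2 now lies fully on its bar side, matching tag 3, and the jar and bottle have not moved. Now I push tag 4.

```bash
python3 -m creep '[{"tx":14,"ty":0,"tz":0,"rx":0,"ry":0,"rz":0,"fingers":255},{"tx":27,"ty":0,"tz":0,"rx":0,"ry":0,"rz":0,"fingers":255},{"tx":38,"ty":0,"tz":0,"rx":0,"ry":0,"rz":0,"fingers":255},{"tx":48,"ty":0,"tz":0,"rx":0,"ry":0,"rz":0,"fingers":255},{"tx":58,"ty":0,"tz":0,"rx":0,"ry":0,"rz":0,"fingers":255},{"tx":67,"ty":0,"tz":0,"rx":0,"ry":0,"rz":0,"fingers":255},{"tx":71,"ty":0,"tz":0,"rx":0,"ry":0,"rz":0,"fingers":255},{"tx":71,"ty":0,"tz":0,"rx":0,"ry":0,"rz":0,"fingers":255}]'
python3 - <<'E'
from h import *
im=snap('side','side6');cv2.imwrite('pics/side6z.png',cv2.resize(im['pixels'][100:300,180:420],None,fx=3,fy=3))
E
```

```text
t: 6.15
ee_pos: [551.1, -160.3, 68.6]
orientation: [-1.571, -0.013, 0.013]
ft_force: [-0.7, 0.3, -0.2]
width: 0.5
```

View pics/side6z.png

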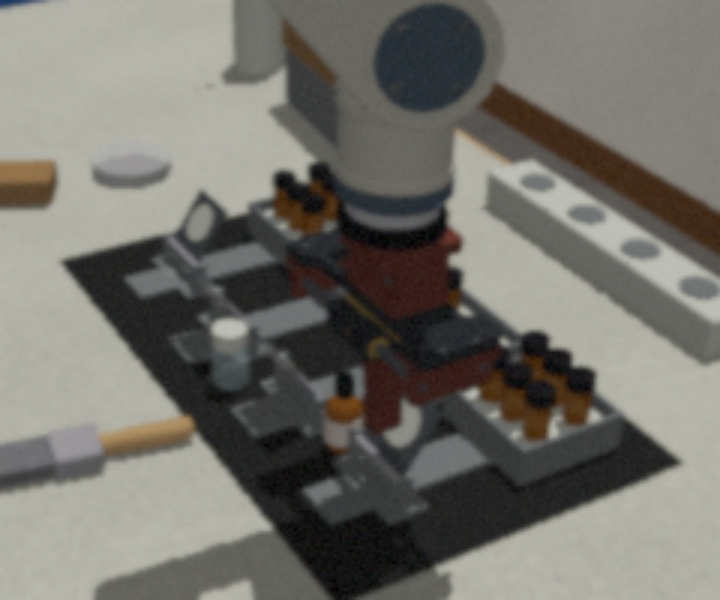

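Tag 4's disc is showing at (400, 430) behind the fingers. I'll back off, rise and move aside.

```bash
python3 -m creep '[{"tx":-20,"ty":0,"tz":0,"rx":0,"ry":0,"rz":0,"fingers":255},{"tx":-20,"ty":0,"tz":50,"rx":0,"ry":0,"rz":0,"fingers":255},{"tx":-20,"ty":0,"tz":100,"rx":0,"ry":0,"rz":0,"fingers":255},{"tx":-30,"ty":-20,"tz":150,"rx":0,"ry":0,"rz":0,"fingers":255},{"tx":-50,"ty":-70,"tz":160,"rx":0,"ry":0,"rz":0,"fingers":255},{"tx":-70,"ty":-120,"tz":160,"rx":0,"ry":0,"rz":0,"fingers":255},{"tx":-90,"ty":-170,"tz":160,"rx":0,"ry":0,"rz":0,"fingers":255},{"tx":-110,"ty":-220,"tz":160,"rx":0,"ry":0,"rz":0,"fingers":255},{"tx":-120,"ty":-250,"tz":160,"rx":0,"ry":0,"rz":0,"fingers":255},{"tx":-120,"ty":-250,"tz":160,"rx":0,"ry":0,"rz":0,"fingers":255}]'
python3 - <<'E'
from h import *
im=snap('side','side7');cv2.imwrite('pics/side7z.png',cv2.resize(im['pixels'][100:300,180:420],None,fx=3,fy=3))
im=snap('top','top7');cv2.imwrite('pics/top7z.png',cv2.resize(im['pixels'][135:265,180:360],None,fx=4.4,fy=4.4))
Z=lambda u,v:(180+(u+.5)/4.4-.5,135+(v+.5)/4.4-.5)
E
```

```text
t: 7.45
ee_pos: [429.7, -411.9, 228.5]
orientation: [-1.571, -0.01, 0.01]
ft_force: [0.2, 0.5, -0.4]
width: 0.4
```

View pics/side7z.png

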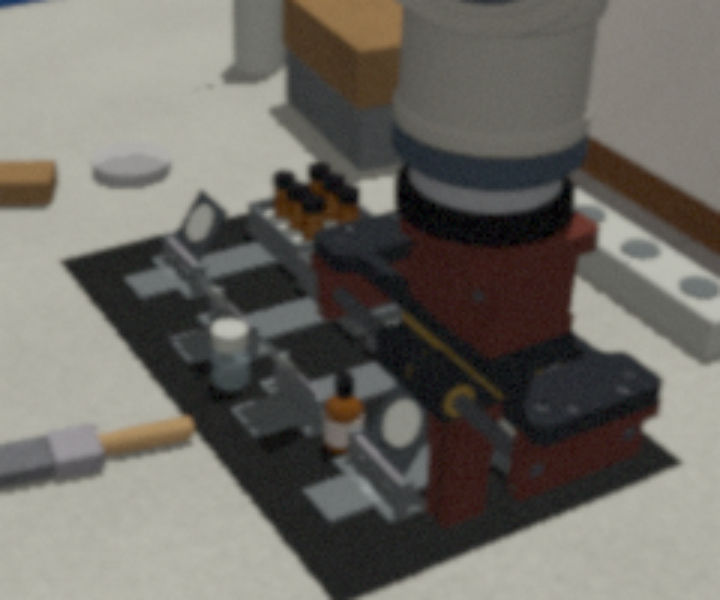

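View pics/top7z.png

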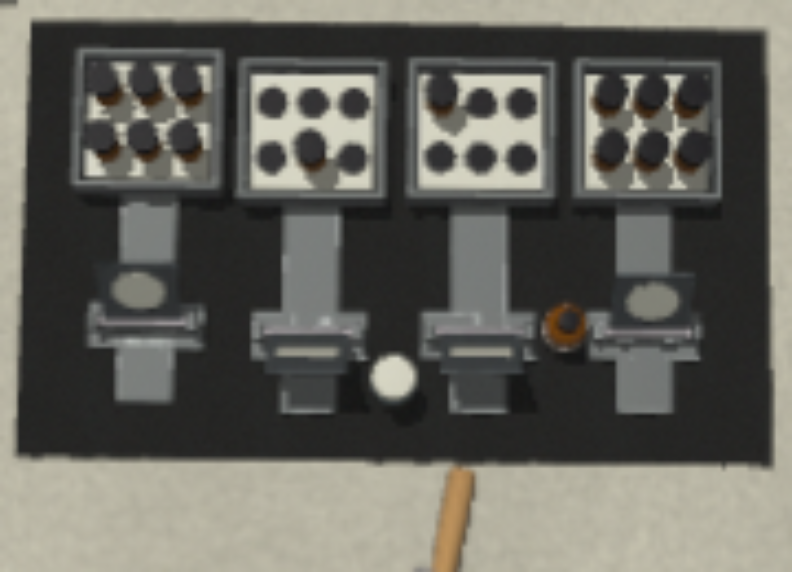

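View pics/top7.png

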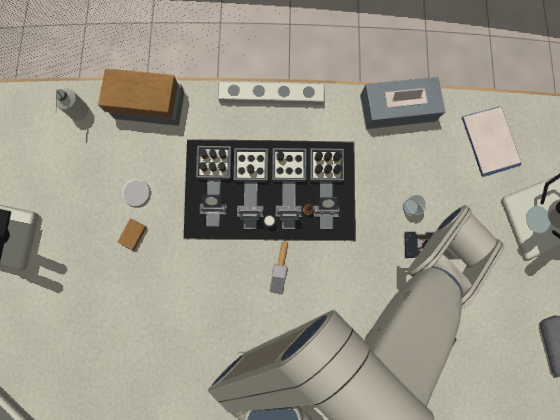

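From left to right the tags show disc, bar, bar and disc, each lying at its stop, and nothing else has moved. The arm is clear, about 190 mm above the loupe, so I'm handing in.

```bash
python3 -c "
from workcell import ctrl
print(ctrl.close_job())"
```

```text
the job is handed in; nothing more can be done
None
```

I pushed over the two wrong tags with closed fingertips and left the other two alone, then handed the job in at about 7.5 s.
- **Second bin from the left:** it holds a low rack and showed the disc, so I pushed its tag away from its bin to show the bar.
- **Rightmost bin:** it holds a full rack and showed the bar, so I pushed its tag towards its bin to show the disc.

The last top view shows disc, bar, bar, disc from left to right, matching racks full, low, low, full. Both flipped tags lie where the correct tags lie. By eye, the racks, bottle, jar and other things are where they started; the loupe was hidden under the arm in that view. The arm stayed about 190 mm above it and touched nothing at the end. Force readings after each move were about 1 N or less, and no check failed or disagreed.

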